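# Lock the well plate in its holder

## Task

Push the well plate along its holder until it is fully home against the end stop, then turn the black wing knob clockwise until it clicks over its detent into the locked position, so that its tab stands behind the plate. Leave the knob locked and the plate home, and do not disturb the things standing around the holder.

Things in the scene. Friction and masses are not known exactly. Their poses are not given: they have to be found in the camera images.
- plate_holder: Grey holder on 12 mm feet, fixed; base 140 (x) x 204 (y) x 10 mm, origin at the centre of the base's underside, 12 mm above the table, turned up to 0.25 rad. The plate is pushed along its -y; its -x side faces the robot. Two rails (tops 34 mm above the table) guide the plate, play 2 mm a side, channel centre x = +10 mm. The +y end is open. Screw heads 5 mm high at (0, 92), (-58, 92) mm.
- plate_center (a point): Centre (half-way up) of the loose white well plate, 86 (x) x 128 (y) x 14 mm, 60 to 90 g, lying on the base in the channel (underside 22 mm above the table), axes along the holder's. It starts 28 to 45 mm short of home. Home: centre at y = -24 mm, trailing edge at y = +40 mm in the holder's frame.
- lock_knob (a joint): Angle (rad) of the wing knob, clockwise from above positive: 0 = unlocked (start; tab nearly along the holder's +y, beside the plate's path), 1.4 = locked, at its stop (tab along the holder's +x, 3 mm behind the homed plate). A detent spring resists (about 0.25 N m at first, falling off to 0.7 rad), then snaps it on to 1.4; let go before, it springs back. A plate not home is in the tab's way.
- knob_grip (a point): On the knob's vertical axis, half-way up the bar, 61 mm above the table; in the holder's frame at (-52, 49) mm; turns with the knob, its +y along the bar to the tab end. The bar is 100 mm long (50 either way), 12 mm thick, 52 to 70 mm above the table, on a hub 30 mm across, top at 75 mm. The tab, 12 mm wide, 24 to 34 mm up, reaches 45 mm from the axis under the bar.
- stop_face (a point): Middle of the end stop's face, which the plate's leading edge meets when home: at (10, -88) mm in the holder's frame, 31 mm above the table. The stop's top is 40 mm above the table.
- bar_end (a point): End of the bar that lies above the tab, 50 mm from the knob's axis along the bar, 61 mm above the table; turns with the knob. Locking moves this end away from the robot (towards the holder's +x) and then towards its -y.
- filter_cube: Bystander to leave alone: black filter cube, 40 mm, near the stop end of the holder; origin at the centre of its underside.
- dust_cap: Bystander to leave alone: black round cap, 41 mm across, 13 mm high, near the stop end of the holder; origin at the centre of its underside.
- objective_canister: Bystander to leave alone: clear canister with black lid, 51 mm across, 71 mm high, left of the holder; origin at the centre of its underside.
- immersion_oil: Bystander to leave alone: amber dropper bottle, 30 mm across, 86 mm high, far left; origin at the centre of its underside.
- slide_box: Bystander to leave alone: grey box 89x97x32 mm, far left; origin at the centre of its underside.
- touch_controller: Bystander to leave alone: grey desk panel with tilted screen 93x146x68 mm, right of the holder; origin at the centre of its underside.
- well_plate: The same well plate as a body; origin at the centre of its underside.

How it is judged:
By the outcome, as a careful person would: the job done as asked, in the order asked, and still so for the second after the job is handed in, with the robot touching nothing.
It also fails if it takes over 46 s, if anything falls off the work surface, if the arm or the gripper's body presses on something with over 40 N, if the wrist force passes 120 N, or if a joint passes its speed limit or range.

## Robot

A 6-joint arm with a two-finger parallel gripper is mounted at the origin on a cart in front of the work surface, level with it; the furniture and walls round the work are solid. World frame = base frame: x ahead of the robot, y to its left, z up, the work surface at z = 0. Lengths are in mm, angles in rad, forces in N, time in s.
With the tool pointing down it reaches from about 350 to 975 mm from the base axis. Payload 7.1 kg.
Tool frame: the origin (TCP) lies at the very end of the fingers, on their centre line; the grasp point (between the pads) lies 19 mm behind it; z points along the fingers, y is the direction in which the jaws open and shut (so a half turn about z gives the same grasp; the last joint's range is limited). The gripper opens to 88 mm and grips with 3 to 60 N. Pads are 20 mm wide; open, the fingers measure 115 mm over their backs; the gripper's body (75 mm by 178 mm) begins 61 mm behind the grasp point.
Start: joints at [-1.222, 0.423, 1.63, -0, 1.089, -0.019], TCP at [224.743, -583.177, 201.375] pointing down, gripper open.
Joint ranges: [-3, 3], [-0.9, 2.11], [0.09, 2.58], [-1.31, 4.45], [0.11, 2.69], [-2.54, 2.54]. Speed limits (rad/s): [2.39, 2.39, 3.01, 3.14, 3.14, 3.14].

## Interface

Orientations are given as a rotation vector (axis times angle).
In Python, from workcell import readout, imaging, close_job gives the robot as it stands.
- The arm moves only by the tool carry_out, never from a script. Its argument "rows" is a list of rows, each a list of 3 entries, a list of its own where there are three numbers: the shift along the tool's x, y, z in m, then the turn, a rotation vector about the tool's x, y, z in rad, then the closure, from 0 (fully open) to 1 (shut). In form: [[[dx, dy, dz], [wx, wy, wz], hand], ...]. A call has 1 to 12 rows; each row shifts and turns the commanded pose from where the row before left it, along the tool's axes as they then stand; what a row does not reach is not made up. A row lasts 1/12 s, in which the tool goes at most 41.7 mm and 7.16 degrees, less where a joint would pass 70% of its speed; a pose out of reach is approached as far as the arm can. A call with a gripper value outside its range is refused whole. The fingers move at their own pace and stop on an object; the grip force is fixed at half the most. Time passes only in rows, so rows that do not move let the fingers close. It gives the time, the measured TCP pose, the force and the opening at its end, in the units of the state.
- readout.get_obs(): the state, without advancing time (a new reading comes with each control period).
- imaging.get_image(name): name is "scene" or "side" or "wrist"; returns the picture (400x640x3 uint8, red, green, blue); there is no depth.
- imaging.camera_params(name): a dict with "fx", "fy", "cx", "cy" (pixels), "rvec" (rotation vector, rad) and "tvec" (3), from world to camera coordinates, as OpenCV has them; the wrist camera has in their place "T_tool_cam" (4x4, takes a point from camera to tool coordinates, whose origin is the TCP and whose axes are the flange's). Camera axes: x right, y down, z forward; pixel columns grow to the right and rows downward; lengths in mm; the calibration is good to about 2 mm. A picture is of the moment at which its call begins: read the wrist's pose just before it. camera_params takes no time and is no camera call.
- close_job(): hands the job in, once; it reports no verdict.
The state is a dict: "t": time; "qpos": joint angles; "qvel": joint speeds; "joint_torque": joint torques, N m; "ee_pos": TCP position; "orientation": TCP orientation; "ft_force": force on the tool from outside, world axes, zero at the start; "moment": the same for the moment, N m; "width": finger opening in mm.
Only numpy, scipy, OpenCV 4.12 (cv2) and the standard library are available. Lean on these libraries where they do the work, as an engineer would, in place of code of your own. Each camera call takes 0.05 s, during which the arm holds its last target.

## Working session

There is one attempt and no reset: what is moved stays moved. The work goes in short steps, Python scripts to look and compute and a tool call to move; the robot and the scene stay as the last step left them, time stands still between calls to the robot, and variables do not carry over. Pictures are saved under pics/ and viewed, and the job is handed in when it is done.

Besides the shell and the picture viewer there is one more tool, called after ">>>" in YAML: its name, and indented under it one key for each argument. carry_out: Moves the arm, as the interface text tells. Its arguments: {"type":"object","properties":{"rows":{"type":"array","items":{"type":"array"}}},"required":["rows"]}

```bash
mkdir -p pics; ls; python3 - <<'E'
from workcell import readout, imaging
import cv2
print(readout.get_obs())
for n in ["scene","side","wrist"]:
    print(n,imaging.camera_params(n))
for n in ["scene","side"]:
    im=imaging.get_image(n); cv2.imwrite(f"pics/{n}0.png",im[:,:,::-1])
E
```

```text
pics
{'t': 0.0, 'qpos': array([-1.22201856e+00,  4.23874621e-01,  1.63064865e+00, -5.52247164e-06,
        1.08860822e+00, -1.89925764e-02]), 'qvel': array([-1.66342213e-03, -2.55077452e-04,  1.81157917e-03, -1.78768224e-03,
       -5.47990977e-05, -5.88936903e-04]), 'joint_torque': array([-1.86005433e-03, -5.44630659e+01, -2.73669416e+01,  6.41836622e-02,
        2.27121584e-02, -1.25349575e-04]), 'ee_pos': array([ 224.54079842, -582.65809241,  200.59687892]), 'orientation': array([-3.08713529e+00, -5.74168690e-01,  4.04156786e-04]), 'ft_force': array([-0.56471237,  0.20229164,  0.1583995 ]), 'moment': array([ 0.04319599,  0.01946569, -0.00603376]), 'width': 88.21856910804706}
scene {'fx': 450.3326860803901, 'fy': 450.3326860803901, 'cx': 320.09588593880363, 'cy': 195.79229545110653, 'rvec': array([ 1.30015773, -2.16526758,  0.96697626]), 'tvec': array([ 302.23875403,  321.54751549, 1162.80761006])}
side {'fx': 516.9416575937455, 'fy': 516.9416575937455, 'cx': 320.04410863222466, 'cy': 203.74659258953048, 'rvec': array([ 0.87106345, -2.66755785,  0.9288627 ]), 'tvec': array([ 458.28636684,  253.97257359, 1802.08879983])}
wrist {'fx': 318.02972353969363, 'fy': 318.02972353969363, 'cx': 320.29904478291655, 'cy': 200.32029332966113, 'T_tool_cam': array([[ 3.40809300e-04, -9.60630865e-01, -2.77827691e-01,
         7.67208705e+01],
       [ 9.99999780e-01,  1.69182267e-04,  6.41719755e-04,
        -1.66990744e-01],
       [-5.69452284e-04, -2.77827849e-01,  9.60630711e-01,
        -1.82377260e+02],
       [ 0.00000000e+00,  0.00000000e+00,  0.00000000e+00,
         1.00000000e+00]])}
```

View pics/scene0.png

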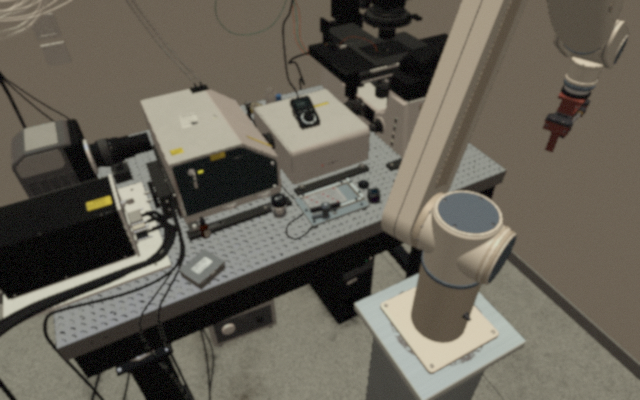

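View pics/side0.png

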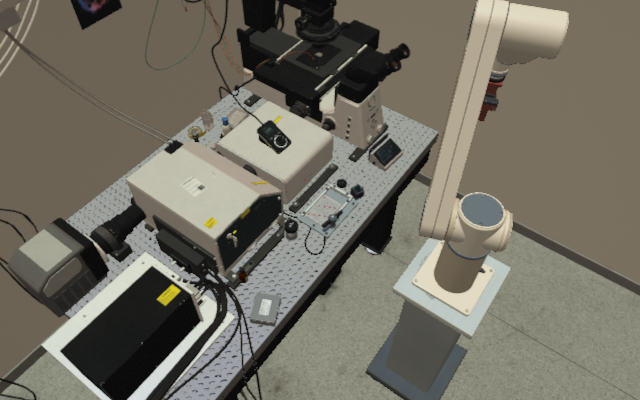

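The side view shows the holder at about (328,205) with the knob near (333,218), and the canister at (291,230). A cable loops near (315,240). I'll enlarge both views.

```bash
cat > h.py <<'E'
import numpy as np, cv2
from workcell import readout, imaging
from scipy.spatial.transform import Rotation as R
def cam(n,obs=None):
    p=imaging.camera_params(n); K=np.array([[p['fx'],0,p['cx']],[0,p['fy'],p['cy']],[0,0,1]])
    if n!='wrist':
        Rm=cv2.Rodrigues(np.array(p['rvec']))[0]; return K,Rm,np.array(p['tvec'])
    T=np.eye(4); T[:3,:3]=R.from_rotvec(obs['orientation']).as_matrix(); T[:3,3]=obs['ee_pos']
    M=np.linalg.inv(T@p['T_tool_cam']); return K,M[:3,:3],M[:3,3]
def ray(c,uv,z):
    K,Rm,t=c; d=Rm.T@np.linalg.inv(K)@np.array([uv[0],uv[1],1.]); o=-Rm.T@t
    return o+d*(z-o[2])/d[2]
def proj(c,P):
    K,Rm,t=c; q=(Rm@np.atleast_2d(P).T).T+t; q=q@K.T; return q[:,:2]/q[:,2:]
def crop(im,x0,y0,w,h,s,name):
    cv2.imwrite(name,cv2.resize(im[y0:y0+h,x0:x0+w,::-1],None,fx=s,fy=s,interpolation=cv2.INTER_CUBIC))
E
python3 - <<'E'
from h import *
a=cv2.imread('pics/side0.png')[:,:,::-1]
crop(a,270,160,130,95,6,'pics/side0c.png')
a=cv2.imread('pics/scene0.png')[:,:,::-1]
crop(a,260,160,130,95,6,'pics/scene0c.png')
E
```

```text
(no output)
```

View pics/side0c.png

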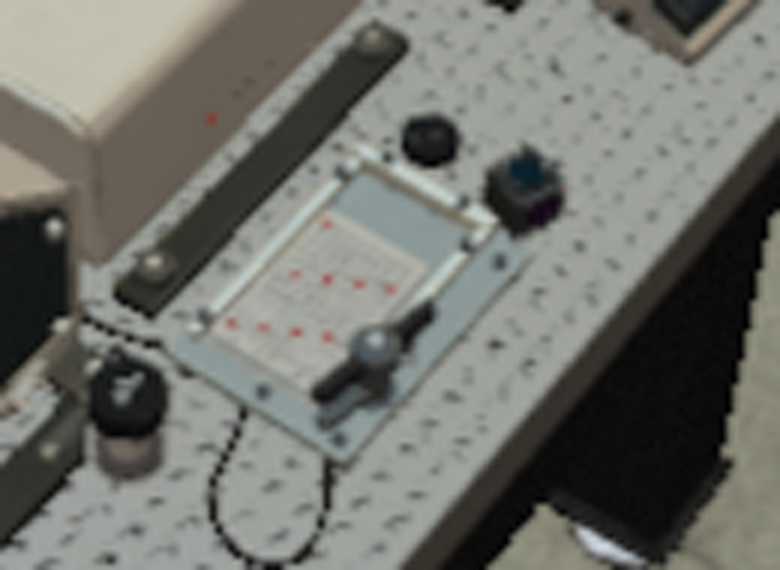

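View pics/scene0c.png

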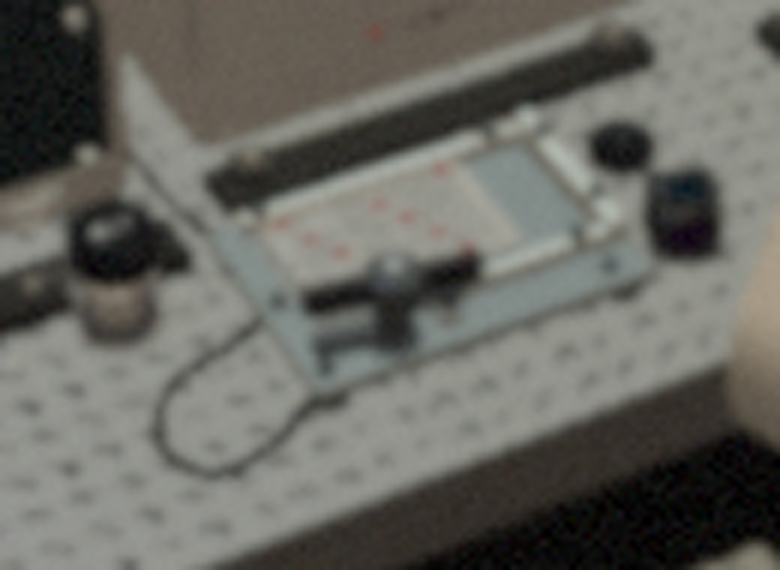

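```bash
python3 - <<'E'
from h import *
c=cam('side'); s=cam('scene')
f=lambda u,v:(270+u/6,160+v/6); g=lambda u,v:(260+u/6,160+v/6)
for n,cc,uv,z in [('near+y',c,f(335,462),22),('far+y',c,f(162,345),22),('near-y',c,f(528,255),22),('hubtop',c,f(374,340),75),
 ('s near+y',s,g(320,390),22),('s far+y',s,g(212,235),22),('s hubtop',s,g(392,268),75),('s near-y',s,g(655,270),22)]:
    print(n,ray(cc,uv,z).round(1))
# fit from corners
from scipy.optimize import least_squares
obs=[(c,f(335,462),(-70,102,22)),(c,f(162,345),(70,102,22)),(c,f(528,255),(-70,-102,22)),(c,f(374,340),(-52,49,75)),
 (s,g(320,390),(-70,102,22)),(s,g(212,235),(70,102,22)),(s,g(392,268),(-52,49,75)),(s,g(655,270),(-70,-102,22))]
def W(p,l):
    a=p[2]; return np.array([p[0]+l[0]*np.cos(a)-l[1]*np.sin(a),p[1]+l[0]*np.sin(a)+l[1]*np.cos(a),l[2]])
fun=lambda p:np.concatenate([proj(k,W(p,l))[0]-uv for k,uv,l in obs])
r=least_squares(fun,[650,100,0],loss='soft_l1'); print(r.x,r.fun.reshape(-1,2).round(1))
E
```

```text
near+y [440.9 137.3  22. ]
far+y [577.9 129.6  22. ]
near-y [434.5 -65.3  22. ]
hubtop [453.4  81.6  75. ]
s near+y [440.6 133.2  22. ]
s far+y [575.8 130.8  22. ]
s hubtop [454.1  83.5  75. ]
s near-y [435.8 -67.9  22. ]
[ 5.06179276e+02  3.16591856e+01 -2.61029223e-02] [[ 0.7 -0.1]
 [-0.6  0.3]
 [ 0.7 -0.4]
 [-0.5 -0.2]
 [-0.4  0.6]
 [-0.7 -0.4]
 [ 0.2 -0.4]
 [ 0.5  0.4]]
```

```bash
python3 - <<'E'
from h import *
o=readout.get_obs(); M=R.from_rotvec(o['orientation']).as_matrix(); print(M.round(3))
c=cam('side');f=lambda u,v:(270+u/6,160+v/6)
for n,uv,z in [('canister lid top',f(125,385),71),('can base',f(130,455),0),('cap',f(430,140),8),('cube',f(525,195),30),('controller',(386,150),50),('laserboxcorner near',f(105,260),0),('edge',f(400,560),0),('edge2',f(770,140),0),('bar +y end',f(325,388),70),('bar -y end',f(425,315),70),('tab end',f(330,415),34),
 ('plate lead near',f(430,268),36),('plate lead far',f(330,210),36),('plate trail far',f(210,335),36)]: print(n,ray(c,uv,z).round(0))
d=M.T@(np.array([450,-60,330])-o['ee_pos']); print('tool shift',d)
E
```

```text
[[ 0.933  0.36  -0.   ]
 [ 0.36  -0.933  0.001]
 [ 0.    -0.001 -1.   ]]
canister lid top [555. 194.  71.]
can base [553. 195.   0.]
cap [ 545. -117.    8.]
cube [ 460. -100.   30.]
controller [ 482. -342.   50.]
laserboxcorner near [659.  85.   0.]
edge [377. 159.   0.]
edge2 [ 367. -258.    0.]
bar +y end [458. 125.  70.]
bar -y end [441.  45.  70.]
tab end [459. 118.  34.]
plate lead near [473. -10.  36.]
plate lead far [551. -11.  36.]
plate trail far [552. 114.  36.]
tool shift [ 398.28892418 -406.86875209 -128.75864543]
```

```bash
cat >> h.py <<'E'
def plan(p0,R0,p1,turn,n,hand,dz_first=0,dec=3):
    # turn: world z rotation (rad, ccw) ; per-row shift in current tool axes (m), turn tool -z
    p=np.array(p0,float);M=R0.copy();rows=[]
    for i in range(n):
        tgt=np.array(p1[i]) if np.ndim(p1)==2 else p0+(np.array(p1)-p0)*(i+1)/n
        d=(M.T@(tgt-p)/1000).round(dec); w=round(-turn/n,3)
        rows.append([d.tolist(),[0,0,w],hand]); p=p+M@d*1000; M=M@R.from_rotvec([0,0,w]).as_matrix()
    return rows,p,M
E
python3 - <<'E'
from h import *
o=readout.get_obs(); M=R.from_rotvec(o['orientation']).as_matrix()
ang=np.arctan2(M[1,0],M[0,0]); tgt=np.pi-0.026
rows,p,M2=plan(o['ee_pos'],M,[500,30,230],tgt-ang,24,1)
print(ang)
print(str(rows[:12]).replace(' ','')); print(str(rows[12:]).replace(' ','')); print(p,M2.round(3))
E
```

```text
0.3677682467307125
[[[0.02,-0.02,-0.001],[0,0,np.float64(-0.114)],1],[[0.022,-0.017,-0.001],[0,0,np.float64(-0.114)],1],[[0.024,-0.015,-0.002],[0,0,np.float64(-0.114)],1],[[0.025,-0.012,-0.001],[0,0,np.float64(-0.114)],1],[[0.026,-0.009,-0.001],[0,0,np.float64(-0.114)],1],[[0.028,-0.005,-0.001],[0,0,np.float64(-0.114)],1],[[0.028,-0.003,-0.001],[0,0,np.float64(-0.114)],1],[[0.028,0.0,-0.002],[0,0,np.float64(-0.114)],1],[[0.027,0.004,-0.001],[0,0,np.float64(-0.114)],1],[[0.028,0.007,-0.001],[0,0,np.float64(-0.114)],1],[[0.026,0.01,-0.001],[0,0,np.float64(-0.114)],1],[[0.025,0.012,-0.001],[0,0,np.float64(-0.114)],1]]
[[[0.023,0.016,-0.002],[0,0,np.float64(-0.114)],1],[[0.021,0.018,-0.001],[0,0,np.float64(-0.114)],1],[[0.02,0.02,-0.001],[0,0,np.float64(-0.114)],1],[[0.016,0.023,-0.001],[0,0,np.float64(-0.114)],1],[[0.014,0.024,-0.001],[0,0,np.float64(-0.114)],1],[[0.012,0.026,-0.001],[0,0,np.float64(-0.114)],1],[[0.008,0.026,-0.002],[0,0,np.float64(-0.114)],1],[[0.005,0.028,-0.001],[0,0,np.float64(-0.114)],1],[[0.002,0.028,-0.001],[0,0,np.float64(-0.114)],1],[[-0.001,0.028,-0.001],[0,0,np.float64(-0.114)],1],[[-0.004,0.027,-0.001],[0,0,np.float64(-0.114)],1],[[-0.008,0.027,-0.002],[0,0,np.float64(-0.114)],1]]
[500.02884295  29.65598198 230.33485535] [[-0.999  0.038 -0.   ]
 [ 0.038  0.999  0.001]
 [ 0.001  0.001 -1.   ]]
```

>>> carry_out:
  rows:
    - [[0.02,-0.02,-0.001],[0,0,-0.114],1]
    - [[0.022,-0.017,-0.001],[0,0,-0.114],1]
    - [[0.024,-0.015,-0.002],[0,0,-0.114],1]
    - [[0.025,-0.012,-0.001],[0,0,-0.114],1]
    - [[0.026,-0.009,-0.001],[0,0,-0.114],1]
    - [[0.028,-0.005,-0.001],[0,0,-0.114],1]
    - [[0.028,-0.003,-0.001],[0,0,-0.114],1]
    - [[0.028,0.0,-0.002],[0,0,-0.114],1]
    - [[0.027,0.004,-0.001],[0,0,-0.114],1]
    - [[0.028,0.007,-0.001],[0,0,-0.114],1]
    - [[0.026,0.01,-0.001],[0,0,-0.114],1]
    - [[0.025,0.012,-0.001],[0,0,-0.114],1]

```text
t: 1.1
ee_pos: [362.3, -275.2, 215.3]
orientation: [-2.024, -2.402, -0.0]
ft_force: [-0.3, -0.1, 0.7]
width: 11.4
```

>>> carry_out:
  rows:
    - [[0.023,0.016,-0.002],[0,0,-0.114],1]
    - [[0.021,0.018,-0.001],[0,0,-0.114],1]
    - [[0.02,0.02,-0.001],[0,0,-0.114],1]
    - [[0.016,0.023,-0.001],[0,0,-0.114],1]
    - [[0.014,0.024,-0.001],[0,0,-0.114],1]
    - [[0.012,0.026,-0.001],[0,0,-0.114],1]
    - [[0.008,0.026,-0.002],[0,0,-0.114],1]
    - [[0.005,0.028,-0.001],[0,0,-0.114],1]
    - [[0.002,0.028,-0.001],[0,0,-0.114],1]
    - [[-0.001,0.028,-0.001],[0,0,-0.114],1]
    - [[-0.004,0.027,-0.001],[0,0,-0.114],1]
    - [[-0.008,0.027,-0.002],[0,0,-0.114],1]

```text
t: 2.1
ee_pos: [500.0, 30.6, 230.0]
orientation: [-0.05, -3.14, 0.0]
ft_force: [0.1, -0.4, -0.3]
width: 0.4
```

>>> carry_out:
  rows:
    - [[0,0,0],[0,0,0],1]
    - [[0,0,0],[0,0,0],1]
    - [[0,0,0],[0,0,0],1]
    - [[0,0,0],[0,0,0],1]

```text
t: 2.43
ee_pos: [499.5, 28.4, 230.1]
orientation: [-0.062, -3.14, 0.0]
ft_force: [0.2, -0.2, -0.2]
width: 0.7
```

```bash
python3 - <<'E'
from h import *
import pickle
o=readout.get_obs(); print(o['t'],o['ee_pos'],o['orientation'],o['qpos'],o['qvel'].round(3),o['width'],o['ft_force'])
im=imaging.get_image('wrist'); pickle.dump((o,im),open('w1.pkl','wb'))
cv2.imwrite('pics/w1.png',im[:,:,::-1])
E
```

```text
2.4333 [499.45901951  28.4171517  230.07295764] [-6.24128533e-02 -3.14006918e+00  3.94982429e-04] [ 3.31795473e-02  2.03648430e-01  1.87324071e+00 -2.32290537e-04
  1.06561883e+00 -1.49775697e+00] [-0.008 -0.003  0.001 -0.    -0.    -0.002] 0.6619052458468779 [ 0.15581144 -0.22179309 -0.17839842]
```

View pics/w1.png

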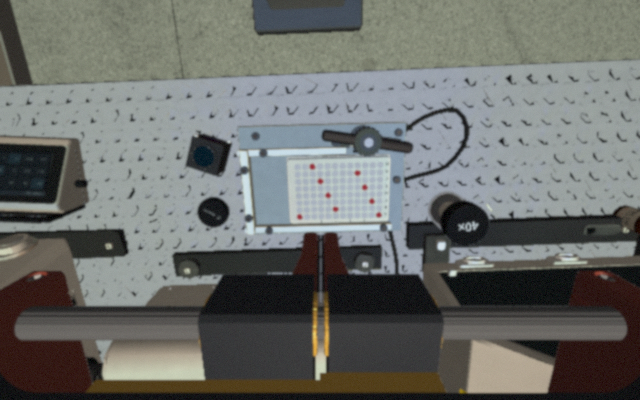

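```bash
python3 - <<'E'
from h import *
im=cv2.imread('pics/w1.png')[:,:,::-1]
crop(im,230,110,190,135,4,'pics/w1c.png')
E
```

```text
(no output)
```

View pics/w1c.png

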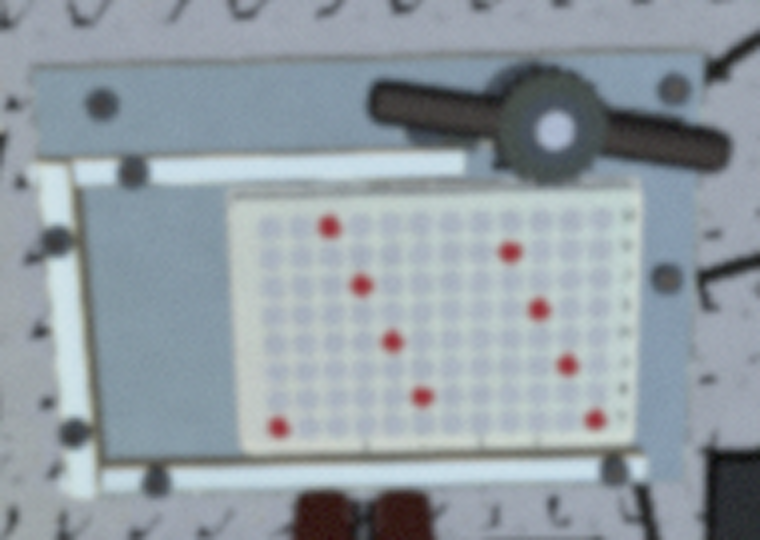

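```bash
python3 - <<'E'
from h import *
import pickle
from scipy.optimize import least_squares
o,im=pickle.load(open('w1.pkl','rb'));w=cam('wrist',o)
k=lambda u,v:(230+(u-1.5)/4,110+(v-1.5)/4)
obs=[((33,66),(-70,-102,22)),((705,52),(-70,102,22)),((683,482),(70,102,22)),((674,90),(-58,92,27)),((666,279),(0,92,27)),((555,130),(-52,49,75))]
def W(p,l):
    a=p[2]; return np.array([p[0]+l[0]*np.cos(a)-l[1]*np.sin(a),p[1]+l[0]*np.sin(a)+l[1]*np.cos(a),l[2]])
fun=lambda p:np.concatenate([proj(w,W(p,l))[0]-k(*uv) for uv,l in obs])
r=least_squares(fun,[506,32,-.026],loss='soft_l1');p=r.x; print(p,r.fun.reshape(-1,2).round(1))
inv=lambda P:np.array([[np.cos(p[2]),np.sin(p[2])],[-np.sin(p[2]),np.cos(p[2])]])@(P[:2]-p[:2])
for n,uv,z in [('Ln',(232,197),36),('Tn',(641,182),36),('Lf',(242,453),36),('Tf',(635,445),36),('bar+',(728,150),66),('bar-',(370,100),66),('hub',(555,130),75)]:
    P=ray(w,k(*uv),z); print(n,P.round(1),inv(P).round(1))
for uv in [(212,210),(205,155),(465,225)]: print(ray(w,uv,40).round(0),inv(ray(w,uv,40)).round(0))
print('grip',W(p,(-52,49,61)))
E
```

```text
[ 5.11032696e+02  3.03402303e+01 -1.46192510e-02] [[-2.3 -0.4]
 [ 0.4 -1.2]
 [ 0.6  1. ]
 [ 0.3  0.1]
 [ 0.3  0.6]
 [-0.5  0.1]]
Ln [479.6  -9.5  36. ] [-30.8 -40.3]
Tn [479.9 111.7  36. ] [-32.3  80.9]
Lf [560.3 -11.8  36. ] [ 49.9 -41.4]
Tf [562.4 111.5  36. ] [50.2 81.9]
bar+ [467.8 128.6  66. ] [-44.7  97.7]
bar- [450.7  32.4  66. ] [-60.3   1.2]
hub [459.7  80.6  75. ] [-52.1  49.5]
[ 538. -106.   40.] [  29. -136.]
[ 471. -105.   40.] [ -38. -136.]
[570. 206.  40.] [ 57. 177.]
grip [459.75457     80.09516816  61.        ]
```

```bash
python3 - <<'E'
from h import *
import pickle
o,im=pickle.load(open('w1.pkl','rb'));w=cam('wrist',o)
for uv in [(425,262),(410,248),(437,238),(500,222),(640,208)]:
    print(uv,[ray(w,uv,z).round(0)[:2] for z in (0,30,120)])
c=cam('side');f=lambda u,v:(270+u/6,160+v/6)
for uv in [(75,350),(75,400),(80,200),(0,540)]: print(uv,[ray(c,f(*uv),z).round(0)[:2] for z in (0,100,200)])
crop(im,380,180,200,150,4,'pics/w1d.png')
E
```

```text
(425, 262) [array([640., 173.]), array([624., 162.]), array([577., 132.])]
(410, 248) [array([617., 150.]), array([603., 142.]), array([561., 116.])]
(437, 238) [array([604., 187.]), array([591., 176.]), array([552., 142.])]
(500, 222) [array([583., 273.]), array([572., 255.]), array([537., 203.])]
(640, 208) [array([570., 460.]), array([560., 429.]), array([528., 335.])]
(75, 350) [array([630., 152.]), array([580., 208.]), array([531., 264.])]
(75, 400) [array([606., 183.]), array([558., 236.]), array([510., 290.])]
(80, 200) [array([702.,  55.]), array([649., 117.]), array([595., 179.])]
(0, 540) [array([578., 290.]), array([532., 337.]), array([486., 384.])]
```

View pics/w1d.png

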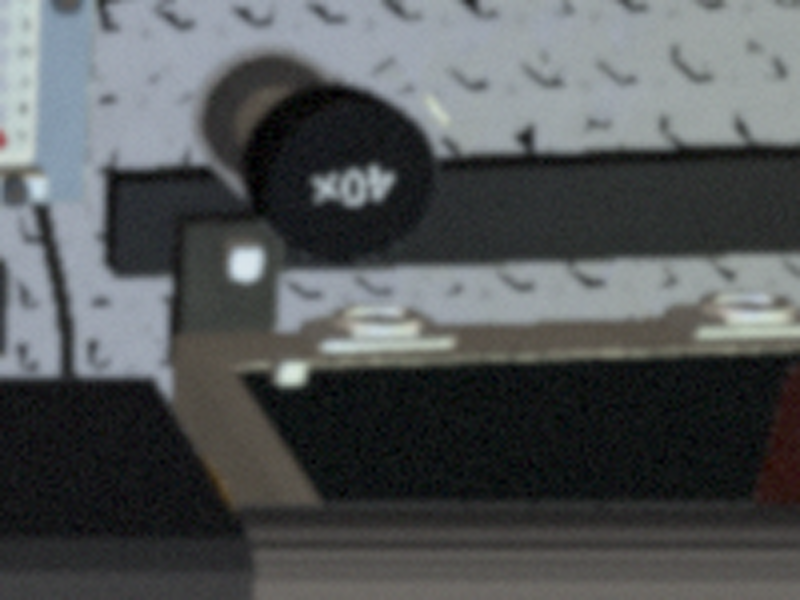

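>>> carry_out:
  rows:
    - [[-0.006,0.029,0],[0,0,-0.02],1]
    - [[-0.007,0.029,0],[0,0,0],1]
    - [[-0.006,0.029,0],[0,0,0],1]
    - [[-0.007,0.028,0.01],[0,0,0],1]
    - [[0,0,0.03],[0,0,0],1]
    - [[0,0,0.03],[0,0,0],1]
    - [[0,0,0.03],[0,0,0],1]
    - [[0,0,0.03],[0,0,0],1]
    - [[0,0,0.02],[0,0,0],1]
    - [[0,0,0],[0,0,0],1]
    - [[0,0,0],[0,0,0],1]

```text
t: 3.4
ee_pos: [528.1, 142.6, 79.8]
orientation: [-0.03, -3.139, 0.001]
ft_force: [1.4, 0.6, 0.1]
width: 0.4
```

```bash
python3 - <<'E'
from h import *
import pickle
o=readout.get_obs(); print(o['t'],o['ee_pos'],o['orientation'],o['ft_force'])
im=imaging.get_image('wrist'); pickle.dump((o,im),open('w2.pkl','wb'))
cv2.imwrite('pics/w2.png',im[:,:,::-1])
a=imaging.get_image('side');crop(a,270,160,130,95,6,'pics/side2c.png')
E
```

```text
3.4 [528.09773368 142.59909622  79.82042593] [-3.04487940e-02 -3.13904497e+00  1.04095220e-03] [1.40574758 0.58160128 0.12799122]
```

View pics/w2.png

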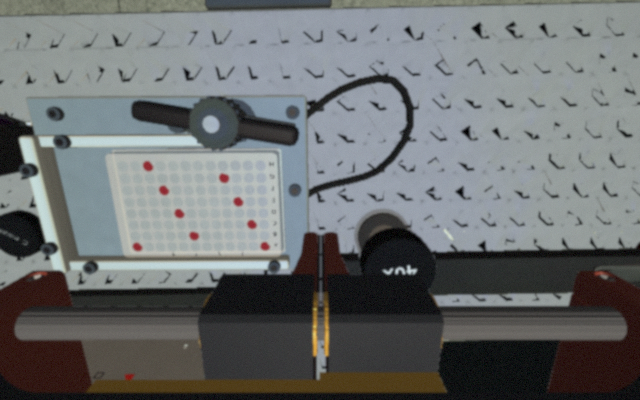

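View pics/side2c.png

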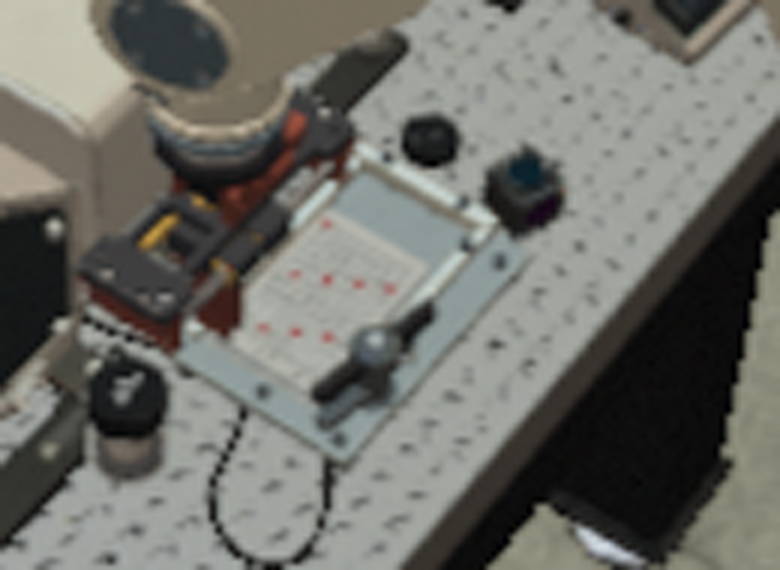

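```bash
python3 - <<'E'
from h import *
im=cv2.imread('pics/w2.png')[:,:,::-1]
crop(im,90,80,250,200,3,'pics/w2c.png')
E
```

```text
(no output)
```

View pics/w2c.png

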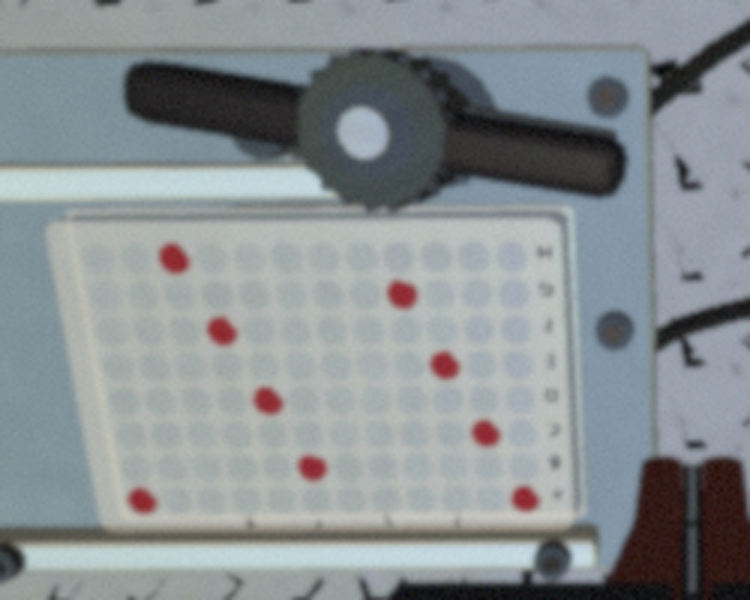

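```bash
python3 - <<'E'
from h import *
import pickle
from scipy.optimize import least_squares
o,im=pickle.load(open('w2.pkl','rb'));w=cam('wrist',o)
k=lambda u,v:(90+(u-1)/3,80+(v-1)/3)
obs=[((650,47),(-70,102,22)),((607,96),(-58,92,27)),((614,330),(0,92,27)),((364,132),(-52,49,75)),((-186,53),(-70,-102,22))]
def W(p,l):
    a=p[2]; return np.array([p[0]+l[0]*np.cos(a)-l[1]*np.sin(a),p[1]+l[0]*np.sin(a)+l[1]*np.cos(a),l[2]])
fun=lambda p:np.concatenate([proj(w,W(p,l))[0]-k(*uv) for uv,l in obs])
r=least_squares(fun,[506,32,-.026],loss='soft_l1');p=r.x; print(p,r.fun.reshape(-1,2).round(1))
inv=lambda P:np.array([[np.cos(p[2]),np.sin(p[2])],[-np.sin(p[2]),np.cos(p[2])]])@(P[:2]-p[:2])
for n,uv,z in [('Tn',(575,208),30),('Tf',(584,518),30),('bar+',(624,163),63),('bar-',(126,88),63),('hub',(364,132),75)]:
    P=ray(w,k(*uv),z); print(n,P.round(1),inv(P).round(1))
print('fing',inv(o['ee_pos']))
E
```

```text
[ 5.11563316e+02  3.19339198e+01 -8.91523550e-03] [[ 0.2 -1.1]
 [ 0.5  0.1]
 [ 0.8  1. ]
 [-0.2  0.3]
 [-4.3 -0.1]]
Tn [480.3 115.5  30. ] [-32.   83.2]
Tf [562.1 113.5  30. ] [49.8 82. ]
bar+ [467.5 130.1  63. ] [-45.   97.8]
bar- [450.8  30.6  63. ] [-60.8  -1.9]
hub [459.9  81.5  75. ] [-52.2  49.1]
fing [ 15.54716754 110.80818485]
```

>>> carry_out:
  rows:
    - [[0,0,0.02],[0,0,0],1]
    - [[0,0,0.02],[0,0,0],1]
    - [[0,0,0.011],[0,0,0],1]
    - [[0,0,0],[0,0,0],1]
    - [[0,0,0],[0,0,0],1]

```text
t: 3.92
ee_pos: [529.2, 143.6, 30.1]
orientation: [0.028, 3.141, 0.0]
ft_force: [0.6, 0.2, 0.9]
width: 0.6
```

>>> carry_out:
  rows:
    - [[0,-0.004,0.001],[0,0,0],1]
    - [[0,-0.004,0],[0,0,0],1]
    - [[0,-0.004,0],[0,0,0],1]
    - [[0,-0.004,0],[0,0,0],1]
    - [[0,-0.004,0],[0,0,0],1]
    - [[0,-0.004,0],[0,0,0],1]
    - [[0,-0.004,0],[0,0,0],1]
    - [[0,-0.004,0],[0,0,0],1]
    - [[0,-0.004,0],[0,0,0],1]
    - [[0,-0.004,0],[0,0,0],1]

```text
t: 4.75
ee_pos: [528.0, 103.2, 28.3]
orientation: [-0.028, -3.141, -0.0]
ft_force: [0.1, 0.2, 0.1]
width: 0.5
```

>>> carry_out:
  rows:
    - [[0,-0.003,0],[0,0,0],1]
    - [[0,-0.003,0],[0,0,0],1]
    - [[0,-0.002,0],[0,0,0],1]
    - [[0,-0.002,0],[0,0,0],1]

```text
t: 5.08
ee_pos: [527.9, 93.4, 28.4]
orientation: [0.028, 3.141, 0.0]
ft_force: [-0.9, 0.3, 0.2]
width: 0.5
```

>>> carry_out:
  rows:
    - [[0,-0.002,0],[0,0,0],1]
    - [[0,-0.002,0],[0,0,0],1]
    - [[0,-0.001,0],[0,0,0],1]

```text
t: 5.33
ee_pos: [527.8, 88.4, 28.4]
orientation: [0.028, 3.141, -0.0]
ft_force: [-0.5, 0.3, 0.2]
width: 0.6
```

>>> carry_out:
  rows:
    - [[0,-0.001,0],[0,0,0],1]
    - [[0,-0.001,0],[0,0,0],1]

```text
t: 5.5
ee_pos: [527.8, 86.6, 28.4]
orientation: [0.028, 3.141, 0.0]
ft_force: [0.2, 0.9, -0.8]
width: 0.5
```

```bash
python3 - <<'E'
from h import *
import pickle
o=readout.get_obs(); print(o['t'],o['ee_pos'],o['orientation'],o['ft_force'])
im=imaging.get_image('wrist'); pickle.dump((o,im),open('w3.pkl','wb'))
cv2.imwrite('pics/w3.png',im[:,:,::-1])
E
```

```text
5.5 [527.81720627  86.56970778  28.39061582] [2.78516315e-02 3.14139206e+00 3.41439465e-05] [ 0.17729914  0.86794545 -0.7948425 ]
```

View pics/w3.png

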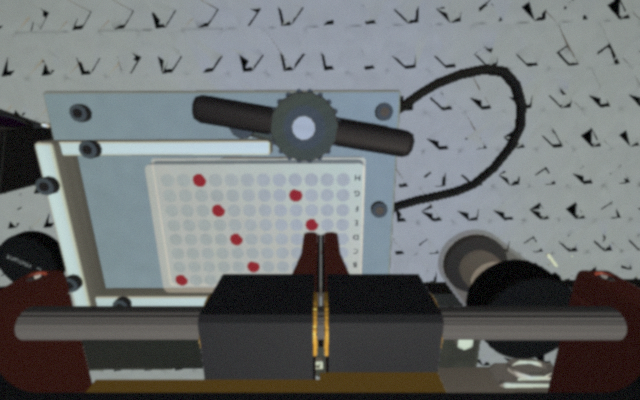

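```bash
python3 - <<'E'
from h import *
im=cv2.imread('pics/w3.png')[:,:,::-1]
crop(im,140,80,260,200,3,'pics/w3c.png')
a=imaging.get_image('side');crop(a,270,160,130,95,6,'pics/side3c.png')
E
```

```text
(no output)
```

View pics/w3c.png

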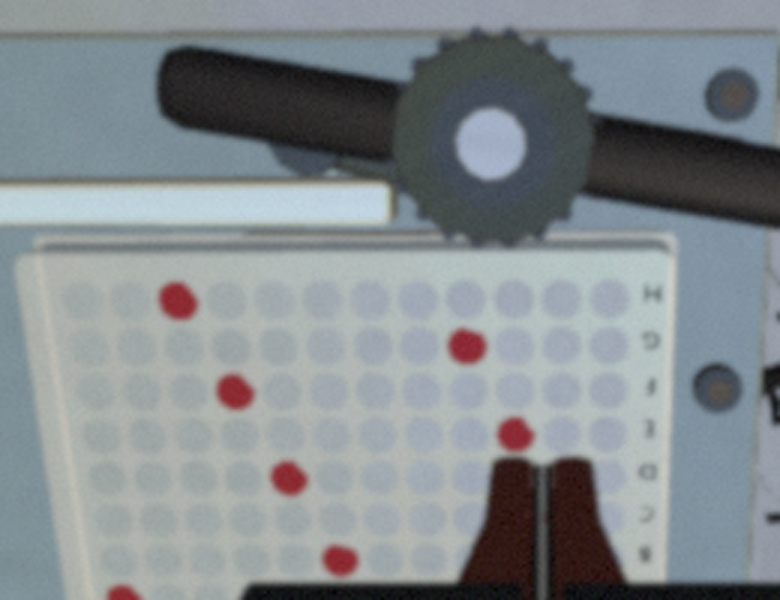

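View pics/side3c.png

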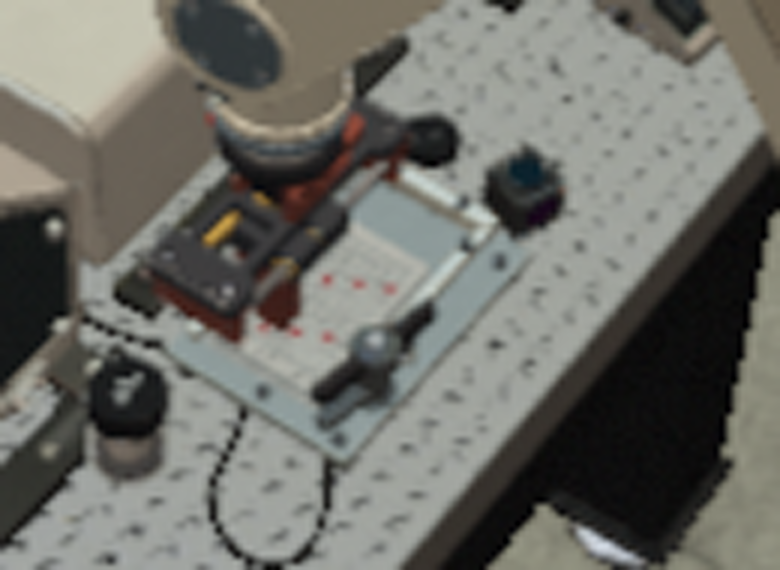

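```bash
python3 - <<'E'
from h import *
import pickle
o,_=pickle.load(open('w3.pkl','rb')); w=cam('wrist',o); c=cam('side')
t=o['ee_pos']
for dz in (0,10,20,30,40): 
    P=t+[0,0,dz]; q=proj(c,P)[0]; print(dz,((q-[270,160])*6).round(0), proj(w,P)[0].round(0), (proj(w,P)[0]-[140,80])*3)
print(proj(c,[[511.5,32,22]]))
# fit holder with free z using wrist views only
E
```

```text
0 [268. 333.] [320. 236.] [539.29062999 467.44579602]
10 [268. 323.] [320. 242.] [539.16480191 487.08072076]
20 [269. 313.] [320. 250.] [539.02529791 508.84971361]
30 [269. 303.] [320. 258.] [538.86976025 533.12068764]
40 [269. 293.] [320. 267.] [538.69525622 560.35128315]
[[326.7580805 209.2107663]]
```

```bash
python3 - <<'E'
from h import *
import pickle
from scipy.optimize import least_squares
C=[cam('wrist',pickle.load(open(f'w{i}.pkl','rb'))[0]) for i in (1,2,3)]
K=[lambda u,v:(230+(u-1.5)/4,110+(v-1.5)/4),lambda u,v:(90+(u-1)/3,80+(v-1)/3),lambda u,v:(140+(u-1)/3,80+(v-1)/3)]
pts={'r1':[(329,226),(173,258),(178,300)],'r2':[(361,285),(221,330),(235,392)],'r3':[(392,341),(267,400),(288,478)],'r5':[(511,251),(402,294),(467,347)],'r6':[(539,309),(445,365),(515,433)],
'scr1':[(674,90),(607,96),(731,95)],'scr2':[(666,279),(614,330),(718,387)],'hub':[(555,130),(364,132),(491,143)]}
for n,u in pts.items():
    for s in [(0,1),(0,1,2)]:
        f=lambda P:np.concatenate([proj(C[i],P)[0]-K[i](*u[i]) for i in s])
        r=least_squares(f,[500,60,30]); print(n,s,r.x.round(1),[ (proj(C[i],r.x)[0]-K[i](*u[i])).round(1).tolist() for i in range(3)])
E
```

```text
r1 (0, 1) [489.7  18.8  35.1] [[0.0, 0.1], [0.0, -0.1], [-0.5, -0.1]]
r1 (0, 1, 2) [489.8  19.   35.2] [[0.2, 0.2], [0.2, -0.0], [-0.2, -0.1]]
r2 (0, 1) [507.8  27.7  35.3] [[-0.0, -0.1], [0.0, 0.1], [-0.5, -0.5]]
r2 (0, 1, 2) [507.9  28.   35.6] [[0.2, -0.0], [0.2, 0.3], [-0.2, -0.2]]
r3 (0, 1) [525.9  36.5  35.4] [[0.0, 0.0], [-0.0, -0.0], [-0.2, -0.3]]
r3 (0, 1, 2) [525.9  36.6  35.7] [[0.1, 0.1], [0.0, 0.1], [-0.1, -0.1]]
r5 (0, 1) [499.4  73.2  35.6] [[0.0, 0.2], [-0.0, -0.1], [-0.0, -0.6]]
r5 (0, 1, 2) [499.5  73.2  35.9] [[0.1, 0.3], [-0.1, 0.1], [0.0, -0.2]]
r6 (0, 1) [517.8  81.7  34.6] [[0.0, 0.1], [-0.0, -0.1], [-0.2, 0.2]]
r6 (0, 1, 2) [517.7  81.7  34.6] [[0.1, 0.0], [0.1, -0.2], [-0.1, 0.1]]
scr1 (0, 1) [454.4 123.7  23.2] [[0.0, -0.2], [-0.0, 0.1], [-0.4, -0.3]]
scr1 (0, 1, 2) [454.5 123.8  23.8] [[0.2, -0.1], [0.0, 0.2], [-0.1, -0.2]]
scr2 (0, 1) [512.7 123.   22.6] [[0.0, 0.0], [-0.0, -0.0], [-1.0, -0.1]]
scr2 (0, 1, 2) [512.3 123.1  24.1] [[0.4, -0.0], [0.1, -0.0], [-0.3, 0.0]]
hub (0, 1) [459.9  80.9  73.1] [[-0.0, 0.0], [0.0, -0.0], [-0.2, -0.2]]
hub (0, 1, 2) [459.9  80.9  73.2] [[0.1, 0.1], [0.0, 0.1], [-0.0, -0.1]]
```

```bash
python3 - <<'E'
from h import *
a=cv2.imread('pics/w2.png')[215:285,285:355];b=cv2.imread('pics/w3.png')[215:285,285:355]
cv2.imwrite('pics/cmp.png',cv2.resize(np.hstack([a,b]),None,fx=5,fy=5,interpolation=cv2.INTER_NEAREST))
print(readout.get_obs()['ft_force'],readout.get_obs()['t'])
E
```

```text
[ 0.33770055  0.58780805 -0.60879932] 5.6
```

View pics/cmp.png

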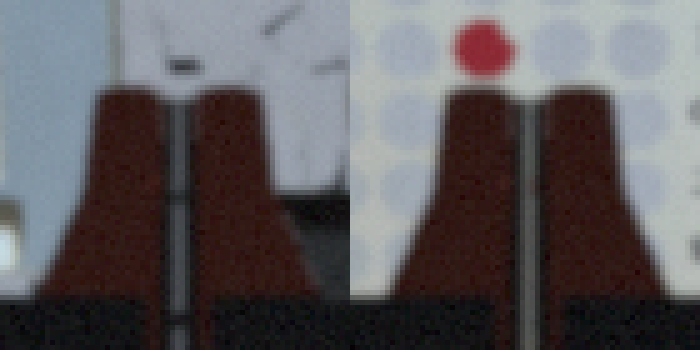

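>>> carry_out:
  rows:
    - [[0,0,0.001],[0,0,0],1]
    - [[0,0,0],[0,0,0],1]

```text
t: 5.77
ee_pos: [527.7, 86.6, 27.2]
orientation: [-0.028, -3.141, -0.0]
ft_force: [-0.5, -0.3, 0.2]
width: 0.6
```

>>> carry_out:
  rows:
    - [[0,0,0.001],[0,0,0],1]
    - [[0,0,0],[0,0,0],1]

```text
t: 5.93
ee_pos: [527.7, 86.7, 26.2]
orientation: [-0.028, -3.141, 0.0]
ft_force: [-0.6, 0.2, -0.2]
width: 0.3
```

>>> carry_out:
  rows:
    - [[0,0,0.001],[0,0,0],1]
    - [[0,0,0.001],[0,0,0],1]
    - [[0,0,0],[0,0,0],1]

```text
t: 6.18
ee_pos: [527.6, 86.6, 24.2]
orientation: [-0.028, -3.141, 0.0]
ft_force: [0.3, 0.2, -0.4]
width: 0.5
```

>>> carry_out:
  rows:
    - [[0,0,0.001],[0,0,0],1]
    - [[0,0,0.001],[0,0,0],1]
    - [[0,0,0],[0,0,0],1]

```text
t: 6.43
ee_pos: [527.6, 86.6, 22.2]
orientation: [-0.028, -3.141, 0.0]
ft_force: [0.4, -0.6, -0.4]
width: 0.3
```

```bash
python3 - <<'E'
from h import *
import pickle
o=readout.get_obs()
im=imaging.get_image('wrist'); pickle.dump((o,im),open('w4.pkl','wb'))
crop(im,140,80,260,200,3,'pics/w4c.png')
a=imaging.get_image('side');crop(a,285,185,60,45,13,'pics/side4c.png')
E
```

```text
(no output)
```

View pics/w4c.png

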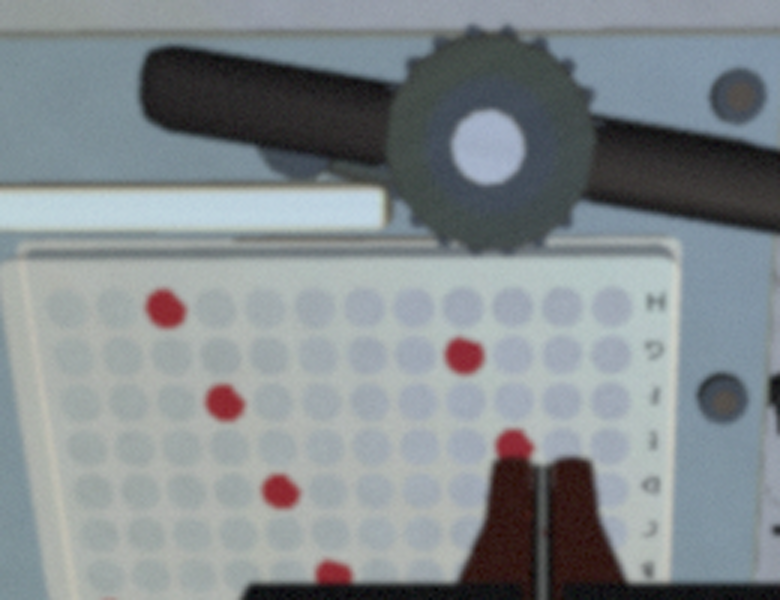

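View pics/side4c.png

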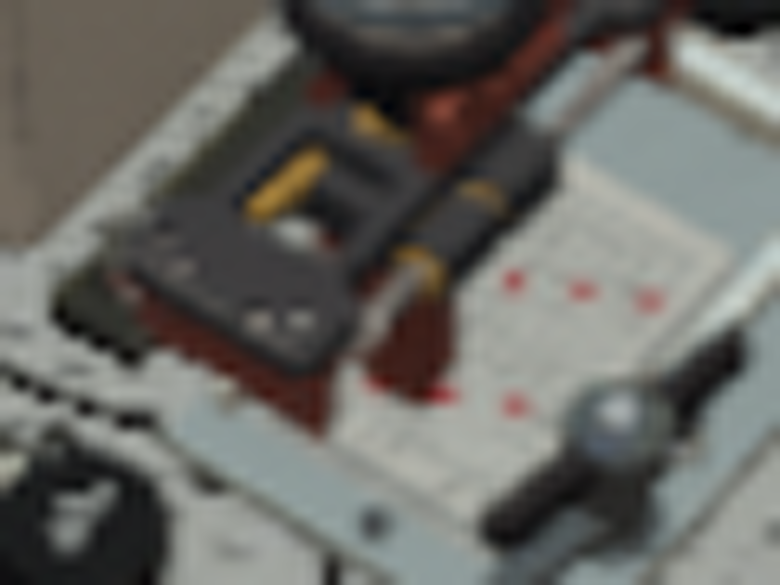

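>>> carry_out:
  rows:
    - [[0,0,0.001],[0,0,0],1]
    - [[0,0,0],[0,0,0],1]

```text
t: 6.7
ee_pos: [527.7, 86.6, 21.3]
orientation: [-0.028, -3.141, 0.0]
ft_force: [0.2, -0.2, -0.1]
width: 0.3
```

>>> carry_out:
  rows:
    - [[0,0,0.001],[0,0,0],1]
    - [[0,0,0],[0,0,0],1]

```text
t: 6.87
ee_pos: [527.7, 86.6, 20.3]
orientation: [-0.028, -3.141, 0.0]
ft_force: [0.6, -0.2, -0.1]
width: 0.6
```

>>> carry_out:
  rows:
    - [[0,0,0.001],[0,0,0],1]
    - [[0,0,0],[0,0,0],1]

```text
t: 7.03
ee_pos: [527.7, 86.6, 19.2]
orientation: [-0.028, -3.141, 0.0]
ft_force: [-0.2, 0.5, 0.9]
width: 0.5
```

>>> carry_out:
  rows:
    - [[0,0,0.001],[0,0,0],1]
    - [[0,0,0],[0,0,0],1]

```text
t: 7.2
ee_pos: [527.7, 86.6, 18.3]
orientation: [-0.028, -3.141, -0.0]
ft_force: [-0.0, -1.2, -0.3]
width: 0.4
```

>>> carry_out:
  rows:
    - [[0,0,0.001],[0,0,0],1]
    - [[0,0,0],[0,0,0],1]

```text
t: 7.37
ee_pos: [527.7, 86.6, 17.2]
orientation: [-0.028, -3.141, 0.0]
ft_force: [0.1, 0.3, -0.1]
width: 0.6
```

>>> carry_out:
  rows:
    - [[0,0,0.001],[0,0,0],1]
    - [[0,0,0],[0,0,0],1]

```text
t: 7.53
ee_pos: [527.7, 86.6, 16.2]
orientation: [-0.028, -3.141, 0.0]
ft_force: [0.7, -0.1, 0.2]
width: 0.2
```

```bash
python3 - <<'E'
from h import *
import pickle
o=readout.get_obs();print(o['ee_pos'],o['ft_force'],o['joint_torque'].round(1))
im=imaging.get_image('wrist'); pickle.dump((o,im),open('w5.pkl','wb'))
crop(im,140,80,260,200,3,'pics/w5c.png')
E
```

```text
[527.69174723  86.59676285  16.24211586] [ 0.68680257 -0.12344859  0.15788649] [ -0.  -51.8 -15.7  -0.    0.    0. ]
```

View pics/w5c.png

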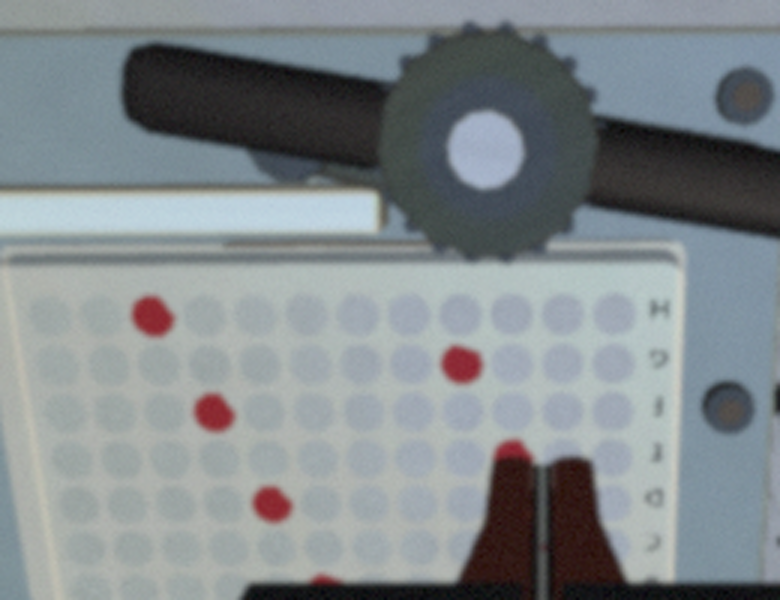

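>>> carry_out:
  rows:
    - [[0,0,0.001],[0,0,0],1]
    - [[0,0,0],[0,0,0],1]

```text
t: 7.75
ee_pos: [527.7, 86.6, 15.2]
orientation: [-0.028, -3.141, 0.0]
ft_force: [0.4, 0.0, -1.7]
width: 0.3
```

>>> carry_out:
  rows:
    - [[0,0,0.001],[0,0,0],1]
    - [[0,0,0],[0,0,0],1]

```text
t: 7.92
ee_pos: [527.8, 86.6, 15.0]
orientation: [-0.028, -3.141, -0.0]
ft_force: [-2.9, -0.9, 8.9]
width: 0.5
```

>>> carry_out:
  rows:
    - [[0,0,0.001],[0,0,0],1]
    - [[0,0,0],[0,0,0],1]

```text
t: 8.08
ee_pos: [527.9, 86.6, 15.0]
orientation: [0.028, 3.141, 0.0]
ft_force: [-6.1, -1.2, 19.7]
width: 0.5
```

>>> carry_out:
  rows:
    - [[0,0,0.001],[0,0,0],1]
    - [[0,0,0],[0,0,0],1]

```text
t: 8.25
ee_pos: [527.9, 86.6, 14.9]
orientation: [0.028, 3.141, 0.0]
ft_force: [-9.3, -2.3, 31.2]
width: 0.6
```

>>> carry_out:
  rows:
    - [[0,0,-0.008],[0,0,0],1]
    - [[0,0.002,-0.008],[0,0,0],1]
    - [[0,0.015,0],[0,0,0],1]
    - [[0,0.02,0],[0,0,0],1]
    - [[0,0.02,0],[0,0,0],1]
    - [[0,0,0.005],[0,0,0],1]
    - [[0,0,0.007],[0,0,0],1]
    - [[0,0,0.007],[0,0,0],1]
    - [[0,0,0],[0,0,0],1]

```text
t: 9.0
ee_pos: [527.5, 142.6, 7.7]
orientation: [-0.029, -3.139, 0.001]
ft_force: [-0.0, -0.8, 0.1]
width: 0.4
```

```bash
python3 - <<'E'
from h import *
import pickle
o=readout.get_obs();print(o['ee_pos'],o['ft_force'])
im=imaging.get_image('wrist'); pickle.dump((o,im),open('w6.pkl','wb'))
cv2.imwrite('pics/w6.png',im[:,:,::-1])
E
```

```text
[527.46886042 142.63747362   7.66767173] [-0.04907864 -0.78430873  0.10754006]
```

View pics/w6.png

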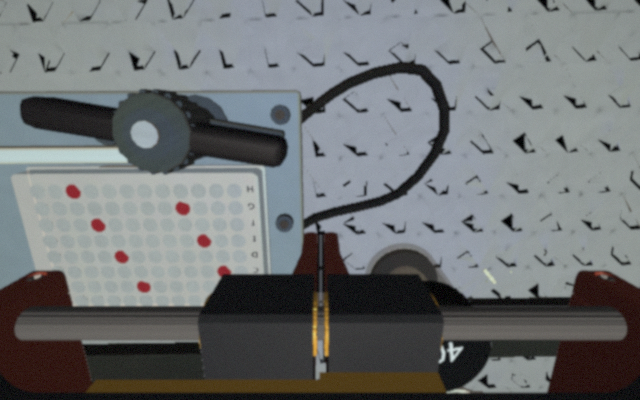

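>>> carry_out:
  rows:
    - [[0,-0.004,0],[0,0,0],1]
    - [[0,-0.004,0],[0,0,0],1]
    - [[0,-0.004,0],[0,0,0],1]
    - [[0,-0.004,0],[0,0,0],1]
    - [[0,-0.004,0],[0,0,0],1]
    - [[0,-0.004,0],[0,0,0],1]
    - [[0,-0.003,0],[0,0,0],1]
    - [[0,-0.002,0],[0,0,0],1]

```text
t: 9.72
ee_pos: [528.4, 114.2, 9.5]
orientation: [0.029, 3.141, 0.0]
ft_force: [0.5, 0.4, 0.9]
width: 0.3
```

```bash
python3 - <<'E'
from h import *
import pickle
o=readout.get_obs();print(o['ee_pos'],o['ft_force'])
im=imaging.get_image('wrist')
cv2.imwrite('pics/w7.png',im[:,:,::-1])
E
```

```text
[528.37584842 114.19355165   9.50706942] [0.51387046 0.39604167 0.8751754 ]
```

View pics/w7.png

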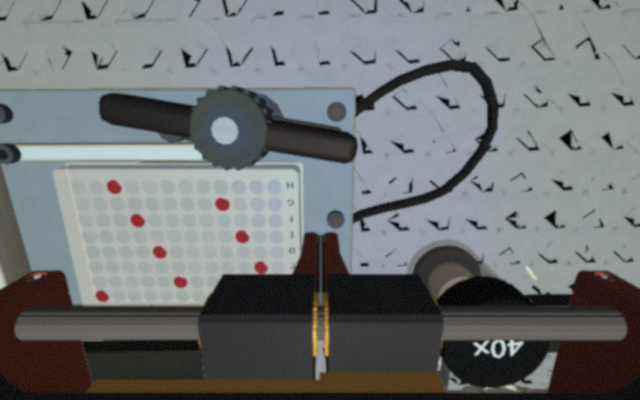

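>>> carry_out:
  rows:
    - [[0,-0.003,0],[0,0,0],1]
    - [[0,-0.003,0],[0,0,0],1]
    - [[0,-0.003,0],[0,0,0],1]
    - [[0,-0.003,0],[0,0,0],1]
    - [[0,-0.003,0],[0,0,0],1]
    - [[0,-0.003,0],[0,0,0],1]
    - [[0,-0.003,0],[0,0,0],1]
    - [[0,-0.002,0],[0,0,0],1]
    - [[0,-0.002,0],[0,0,0],1]

```text
t: 10.52
ee_pos: [527.8, 89.3, 9.4]
orientation: [-0.028, -3.141, -0.0]
ft_force: [-0.1, 1.1, 0.5]
width: 0.5
```

>>> carry_out:
  rows:
    - [[0,-0.001,0],[0,0,0],1]
    - [[0,-0.001,0],[0,0,0],1]
    - [[0,0,0],[0,0,0],1]

```text
t: 10.77
ee_pos: [527.8, 87.4, 9.3]
orientation: [-0.028, -3.141, 0.0]
ft_force: [0.6, -0.1, 0.2]
width: 0.6
```

>>> carry_out:
  rows:
    - [[0,-0.002,0],[0,0,0],1]
    - [[0,-0.001,0],[0,0,0],1]
    - [[0,0,0],[0,0,0],1]

```text
t: 11.02
ee_pos: [527.7, 84.4, 9.4]
orientation: [-0.028, -3.141, 0.0]
ft_force: [0.3, -0.9, -0.4]
width: 0.5
```

>>> carry_out:
  rows:
    - [[0,-0.001,0],[0,0,0],1]
    - [[0,0,0],[0,0,0],1]

```text
t: 11.18
ee_pos: [527.7, 83.5, 9.4]
orientation: [-0.028, -3.141, 0.0]
ft_force: [-0.3, -0.1, -0.0]
width: 0.5
```

>>> carry_out:
  rows:
    - [[0,-0.001,0],[0,0,0],1]
    - [[0,0,0],[0,0,0],1]

```text
t: 11.35
ee_pos: [527.7, 82.5, 9.4]
orientation: [-0.028, -3.141, 0.0]
ft_force: [-0.6, 0.0, 0.7]
width: 0.4
```

>>> carry_out:
  rows:
    - [[0,-0.001,0],[0,0,0],1]
    - [[0,0,0],[0,0,0],1]

```text
t: 11.52
ee_pos: [527.7, 81.5, 9.4]
orientation: [-0.028, -3.141, 0.0]
ft_force: [0.1, 0.0, 0.9]
width: 0.5
```

>>> carry_out:
  rows:
    - [[0,-0.001,0],[0,0,0],1]
    - [[0,0,0],[0,0,0],1]

```text
t: 11.68
ee_pos: [527.7, 80.5, 9.4]
orientation: [-0.028, -3.141, 0.0]
ft_force: [-0.0, 0.4, 0.4]
width: 0.4
```

```bash
python3 - <<'E'
from h import *
import pickle
o=readout.get_obs();print(o['ee_pos'],o['ft_force'])
im=imaging.get_image('wrist')
cv2.imwrite('pics/w8.png',im[:,:,::-1])
E
```

```text
[527.66216617  80.48817128   9.39087254] [-0.01359847  0.40232434  0.4342831 ]
```

View pics/w8.png

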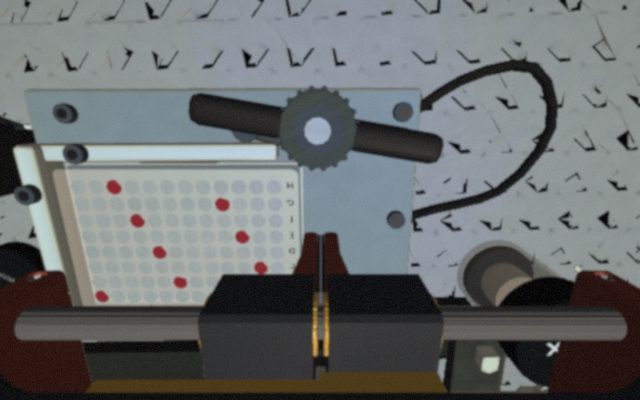

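>>> carry_out:
  rows:
    - [[0,-0.001,0],[0,0,0],1]
    - [[0,0,0],[0,0,0],1]

```text
t: 11.9
ee_pos: [527.6, 79.7, 9.4]
orientation: [-0.028, -3.141, -0.0]
ft_force: [0.1, 1.4, 0.2]
width: 0.7
```

>>> carry_out:
  rows:
    - [[0,-0.001,0],[0,0,0],1]
    - [[0,0,0],[0,0,0],1]

```text
t: 12.07
ee_pos: [527.3, 79.5, 9.4]
orientation: [-0.029, -3.141, -0.002]
ft_force: [-1.4, 7.2, 1.4]
width: 0.1
```

>>> carry_out:
  rows:
    - [[0,-0.001,0],[0,0,0],1]
    - [[0,0,0],[0,0,0],1]

```text
t: 12.23
ee_pos: [527.2, 79.4, 9.4]
orientation: [-0.03, -3.141, -0.004]
ft_force: [-2.5, 12.9, 0.9]
width: 0.2
```

>>> carry_out:
  rows:
    - [[0,0.002,0],[0,0,0],1]
    - [[0,0.004,0],[0,0,0],1]
    - [[0,0.015,0],[0,0,0],1]
    - [[0,0,-0.03],[0,0,0],1]
    - [[0,0,-0.03],[0,0,0],1]
    - [[0,0,-0.03],[0,0,0],1]
    - [[0.021,0.006,0],[0,0,0],1]
    - [[0.021,0.006,0],[0,0,0],1]
    - [[0.021,0.006,0],[0,0,0],1]
    - [[0.022,0.006,0],[0,0,0.074],1]
    - [[0,0,0],[0,0,0.074],1]
    - [[0,0,0],[0,0,0],1]

```text
t: 13.23
ee_pos: [442.4, 124.2, 99.5]
orientation: [-0.263, -3.13, 0.001]
ft_force: [0.2, -1.4, -0.3]
width: 0.5
```

>>> carry_out:
  rows:
    - [[0,0,0],[0,0,0],1]
    - [[0,0,0],[0,0,0],1]

```text
t: 13.4
ee_pos: [444.3, 124.1, 99.6]
orientation: [0.257, 3.13, 0.0]
ft_force: [-0.3, -0.1, -0.9]
width: 0.1
```

```bash
python3 - <<'E'
from h import *
import pickle
o=readout.get_obs();print(o['t'],o['ee_pos'],o['orientation'],o['ft_force'])
im=imaging.get_image('wrist');pickle.dump((o,im),open('w9.pkl','wb'))
cv2.imwrite('pics/w9.png',im[:,:,::-1])
E
```

```text
13.4 [444.34600303 124.12158877  99.55610487] [2.57081869e-01 3.13008162e+00 2.92823968e-04] [-0.30114373 -0.05225262 -0.9048957 ]
```

View pics/w9.png

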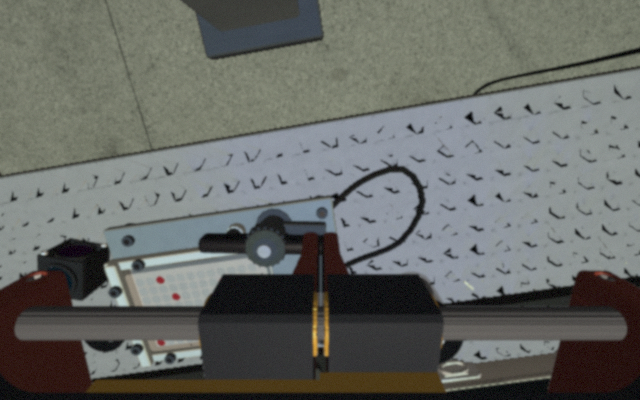

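```bash
python3 - <<'E'
from h import *
import pickle
o,im=pickle.load(open('w9.pkl','rb'));w=cam('wrist',o)
M=R.from_rotvec(o['orientation']).as_matrix()
for uv,z in [((264,251),75),((201,242),66)]:
    P=ray(w,uv,z); print(P.round(1),(M.T@(P-o['ee_pos'])).round(1))
P=np.array([459.9,80.9,61]); print((M.T@(P-o['ee_pos'])).round(1))
crop(im,180,180,190,100,4,'pics/w9c.png')
E
```

```text
[459.3  81.5  75. ] [-21.7 -39.6  24.6]
[448.6  35.   66. ] [-18.7 -87.2  33.6]
[-22.4 -40.1  38.6]
```

View pics/w9c.png

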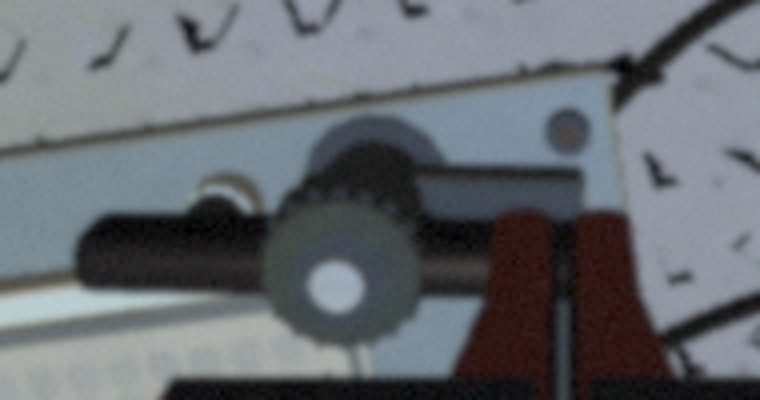

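>>> carry_out:
  rows:
    - [[0.002,0,0.025],[0,0,0],1]
    - [[0,0,0.025],[0,0,0],1]
    - [[0,0,0.01],[0,0,0],1]
    - [[0,0,0.005],[0,0,0],1]
    - [[0,0,0],[0,0,0],1]
    - [[0,0,0],[0,0,0],1]

```text
t: 13.95
ee_pos: [442.0, 124.4, 34.7]
orientation: [0.26, 3.131, 0.0]
ft_force: [0.5, 0.0, -0.1]
width: 0.6
```

>>> carry_out:
  rows:
    - [[-0.002,0,0],[0,0,0],1]
    - [[-0.002,0,0],[0,0,0],1]
    - [[-0.002,0,0],[0,0,0],1]

```text
t: 14.2
ee_pos: [448.3, 123.6, 35.2]
orientation: [0.26, 3.129, 0.001]
ft_force: [0.5, 0.1, 0.7]
width: 0.4
```

>>> carry_out:
  rows:
    - [[-0.001,0,0],[0,0,0],1]
    - [[0,0,0],[0,0,0],1]

```text
t: 14.37
ee_pos: [449.1, 123.4, 34.8]
orientation: [0.26, 3.13, 0.001]
ft_force: [0.6, -0.2, -0.7]
width: 0.6
```

```bash
python3 - <<'E'
from h import *
import pickle
o=readout.get_obs();print(o['t'],o['ee_pos'],o['orientation'],o['ft_force'])
im=imaging.get_image('wrist');pickle.dump((o,im),open('w10.pkl','wb'))
cv2.imwrite('pics/w10.png',im[:,:,::-1])
M=R.from_rotvec(o['orientation']).as_matrix()
P=np.array([459.9,80.9,61]); print((M.T@(P-o['ee_pos'])).round(1))
E
```

```text
14.3667 [449.05192946 123.36962593  34.80060876] [2.60251210e-01 3.12968608e+00 6.18207145e-04] [ 0.60319635 -0.23660102 -0.68031769]
[-17.7 -40.1 -26.2]
```

View pics/w10.png

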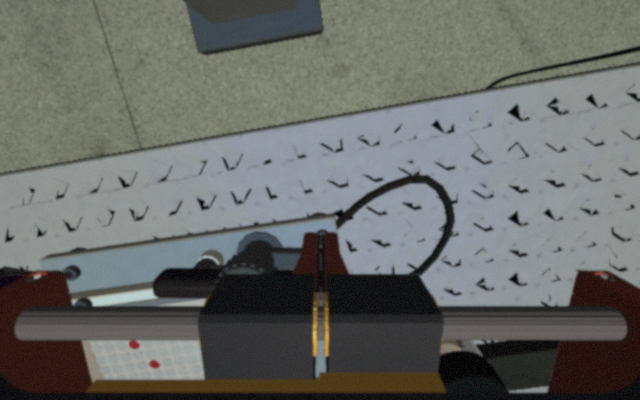

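>>> carry_out:
  rows:
    - [[-0.001,0,0],[0,0,0],1]
    - [[-0.001,0,0],[0,0,0],1]
    - [[0,0,0],[0,0,0],1]

```text
t: 14.67
ee_pos: [449.6, 122.9, 34.3]
orientation: [-0.26, -3.129, 0.0]
ft_force: [-1.8, 0.5, 1.6]
width: 0.6
```

>>> carry_out:
  rows:
    - [[-0.001,0,0],[0,0,0],1]
    - [[-0.001,0,0],[0,0,0],1]
    - [[0,0,0],[0,0,0],1]

```text
t: 14.92
ee_pos: [450.3, 122.6, 34.1]
orientation: [-0.261, -3.127, 0.001]
ft_force: [-6.3, 4.5, 3.8]
width: 0.5
```

>>> carry_out:
  rows:
    - [[-0.0033,0.001,0],[0,0,0.08],1]
    - [[-0.0033,0.001,0],[0,0,0.08],1]
    - [[-0.0033,0.001,0],[0,0,0.08],1]
    - [[-0.0033,0.001,0],[0,0,0.08],1]
    - [[-0.0033,0.001,0],[0,0,0.08],1]
    - [[-0.0033,0.001,0],[0,0,0.08],1]

```text
t: 15.42
ee_pos: [471.7, 121.4, 34.0]
orientation: [-1.002, -2.975, 0.001]
ft_force: [-2.7, 2.8, -1.4]
width: 0.5
```

```bash
python3 - <<'E'
from h import *
o=readout.get_obs();print(o['t'],o['ee_pos'],o['orientation'],o['ft_force'],o['qpos'])
im=imaging.get_image('wrist')
cv2.imwrite('pics/w11.png',im[:,:,::-1])
M=R.from_rotvec(o['orientation']).as_matrix()
P=np.array([459.9,80.9,61]); print((M.T@(P-o['ee_pos'])).round(1))
a=imaging.get_image('side');crop(a,270,160,130,95,6,'pics/side11c.png')
E
```

```text
15.4167 [471.74427145 121.44609192  33.9932968 ] [-1.00219253e+00 -2.97534281e+00  8.53647450e-04] [-2.71591474  2.7817646  -1.36876211] [ 2.27140371e-01  5.02830569e-01  2.02420712e+00  1.01122616e-03
  6.16541486e-01 -6.94688368e-01]
[-15.1 -39.5 -27. ]
```

View pics/w11.png

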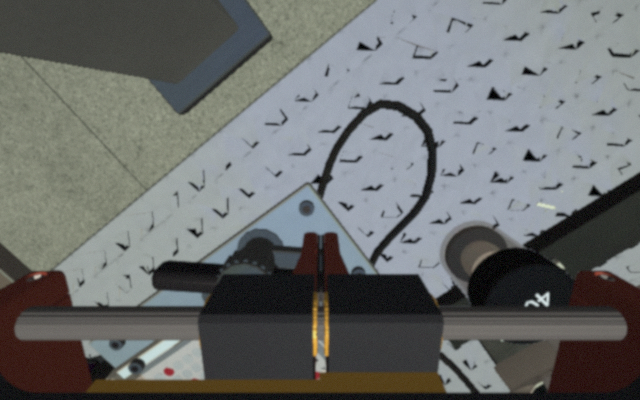

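View pics/side11c.png

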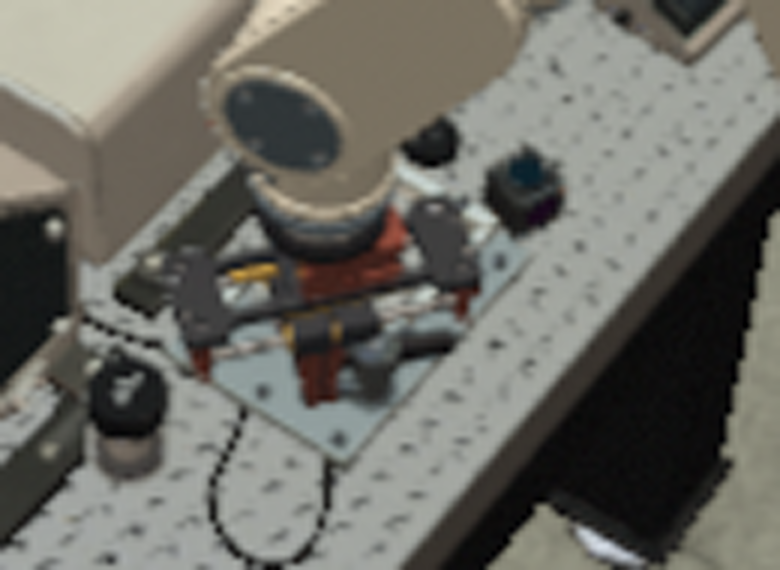

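>>> carry_out:
  rows:
    - [[-0.0033,0.001,0],[0,0,0.08],1]
    - [[-0.0033,0.001,0],[0,0,0.08],1]
    - [[-0.0033,0.001,0],[0,0,0.08],1]
    - [[-0.0033,0.001,0],[0,0,0.08],1]
    - [[-0.0033,0.001,0],[0,0,0.08],1]
    - [[-0.0033,0.001,0],[0,0,0.08],1]

```text
t: 16.02
ee_pos: [490.9, 110.3, 34.5]
orientation: [1.677, 2.655, 0.001]
ft_force: [0.4, -0.2, -0.2]
width: 0.7
```

>>> carry_out:
  rows:
    - [[-0.0033,0.001,0],[0,0,0.08],1]
    - [[-0.0033,0.001,0],[0,0,0.08],1]
    - [[-0.0033,0.001,0],[0,0,0.08],1]

```text
t: 16.27
ee_pos: [497.3, 102.1, 34.5]
orientation: [1.983, 2.435, 0.001]
ft_force: [-0.3, -0.3, 0.2]
width: 0.5
```

```bash
python3 - <<'E'
from h import *
o=readout.get_obs();print(o['t'],o['ee_pos'],o['orientation'],o['ft_force'],o['qpos'])
im=imaging.get_image('wrist')
cv2.imwrite('pics/w12.png',im[:,:,::-1])
M=R.from_rotvec(o['orientation']).as_matrix()
P=np.array([459.9,80.9,61]); print((M.T@(P-o['ee_pos'])).round(1))
a=imaging.get_image('side');crop(a,270,160,130,95,6,'pics/side12c.png')
E
```

```text
16.2667 [497.27583023 102.09553342  34.51127527] [1.98266896e+00 2.43548498e+00 1.34533802e-03] [-0.32752808 -0.28917279  0.19714495] [ 1.79243673e-01  5.20586109e-01  1.98202364e+00 -4.93322526e-04
  6.37603312e-01 -2.46266478e-02]
[-13.2 -40.9 -26.5]
```

View pics/w12.png

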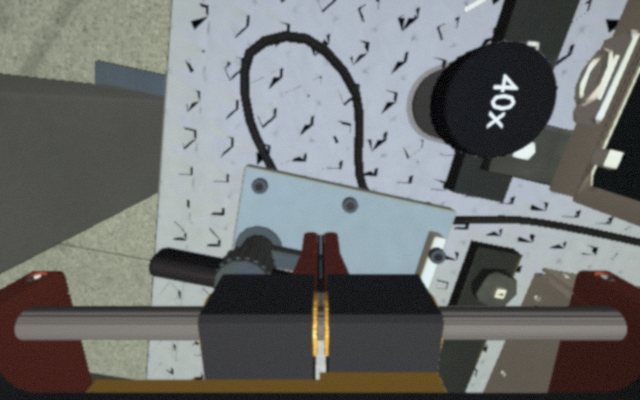

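View pics/side12c.png

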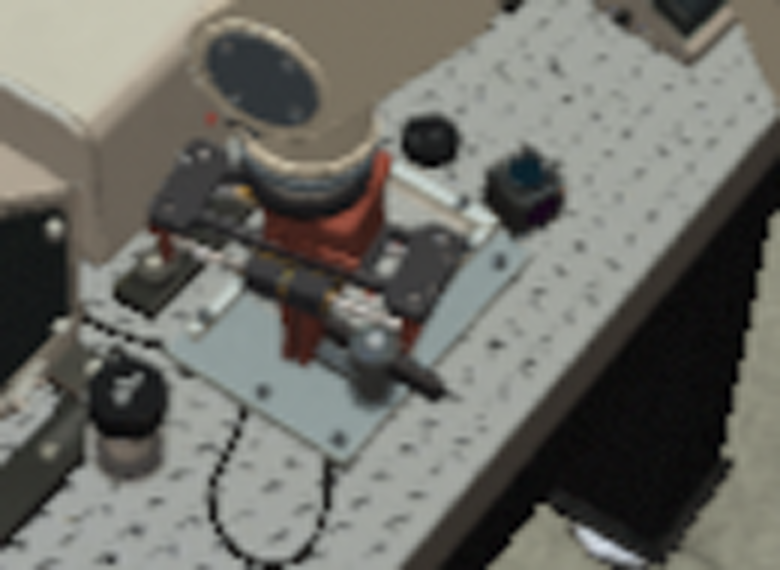

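>>> carry_out:
  rows:
    - [[-0.0033,0.001,0],[0,0,0.08],1]
    - [[0,0,0],[0,0,0],1]

```text
t: 16.53
ee_pos: [498.6, 99.1, 34.4]
orientation: [2.077, 2.357, 0.001]
ft_force: [-0.5, 0.6, 0.3]
width: 0.2
```

>>> carry_out:
  rows:
    - [[-0.0016,0.0005,0],[0,0,0.04],1]
    - [[0,0,0],[0,0,0],1]

```text
t: 16.7
ee_pos: [499.0, 98.1, 34.4]
orientation: [-2.122, -2.317, -0.001]
ft_force: [-0.2, 2.7, 0.1]
width: 0.4
```

>>> carry_out:
  rows:
    - [[-0.0016,0.0005,0],[0,0,0.04],1]
    - [[0,0,0],[0,0,0],1]

```text
t: 16.87
ee_pos: [499.5, 97.6, 34.5]
orientation: [-2.168, -2.272, -0.003]
ft_force: [-1.5, 10.9, 0.3]
width: 0.2
```

>>> carry_out:
  rows:
    - [[0.003,0,0],[0,0,0],1]
    - [[0.012,0,0],[0,0,0],1]
    - [[0,0,-0.03],[0,0,0],1]
    - [[0,0,-0.04],[0,0,0],1]
    - [[0,0,-0.04],[0,0,0],1]
    - [[0,0,-0.04],[0,0,0],1]
    - [[-0.03,0,-0.03],[0,0,0],1]
    - [[-0.04,0,0],[0,0,0],1]
    - [[-0.04,0,0],[0,0,0],1]
    - [[-0.03,0,0],[0,0,0],1]
    - [[0,0,0],[0,0,0],1]
    - [[0,0,0],[0,0,0],1]

```text
t: 17.87
ee_pos: [505.1, -29.0, 213.9]
orientation: [2.172, 2.27, 0.0]
ft_force: [0.3, -0.6, -0.0]
width: 0.5
```

```bash
python3 - <<'E'
from h import *
import pickle
o=readout.get_obs();print(o['t'],o['ee_pos'],o['orientation'],o['ft_force'])
im=imaging.get_image('wrist');pickle.dump((o,im),open('w13.pkl','wb'))
cv2.imwrite('pics/w13.png',im[:,:,::-1])
a=imaging.get_image('side');crop(a,270,160,130,95,6,'pics/side13c.png')
E
```

```text
17.8667 [505.10664831 -28.98032768 213.92987846] [2.17162426e+00 2.26980670e+00 3.36650369e-05] [ 0.33173093 -0.6018574  -0.04314258]
```

View pics/w13.png

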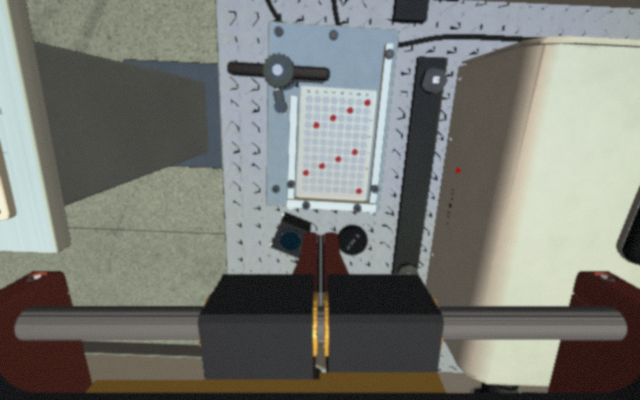

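View pics/side13c.png

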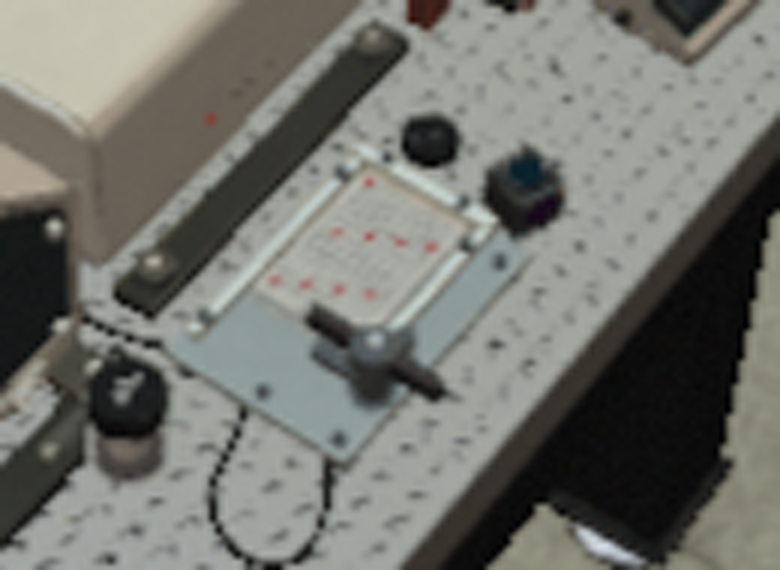

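```bash
python3 - <<'E'
from h import *
im=cv2.imread('pics/w13.png')[:,:,::-1]
crop(im,215,20,190,200,3.0,'pics/w13c.png')
E
```

```text
(no output)
```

View pics/w13c.png

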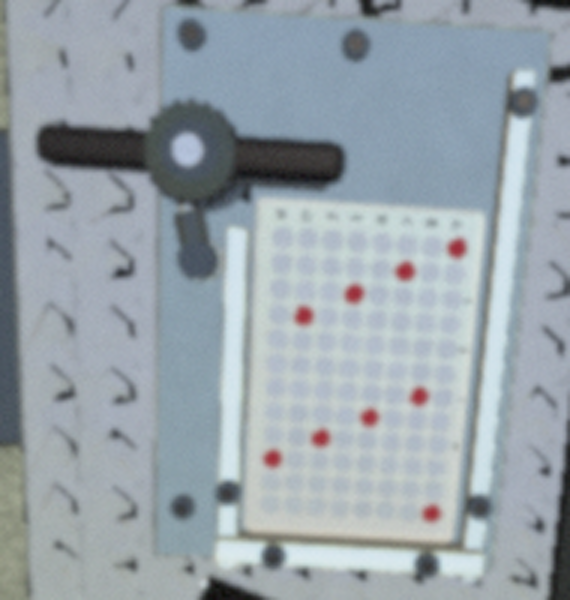

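```bash
python3 - <<'E'
from h import *
import pickle
o,im=pickle.load(open('w13.pkl','rb'));w=cam('wrist',o)
k=lambda u,v:(215+(u-1)/3,20+(v-1)/3)
for n,uv,z in [('lead mid',(352,535),35),('stop face top mid',(352,541),40),('trail',(370,203),35),('scr0',(356,45),25),('hub',(188,149),74),('bar+',(343,161),64),('bar-',(38,143),64)]: print(n,ray(w,k(*uv),z).round(1))
E
```

```text
lead mid [520.6 -53.6  35. ]
stop face top mid [520.4 -54.7  40. ]
trail [520.2  69.8  35. ]
scr0 [512.7 122.6  25. ]
hub [460.2  80.8  74. ]
bar+ [509.3  80.4  64. ]
bar- [410.4  81.5  64. ]
```

```bash
python3 -c "
from workcell import close_job
print(close_job())"
```

```text
the job is handed in; nothing more can be done
None
```

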